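# Swab the seal channel of a hatch plate

## Robot

A 7-joint arm with a two-finger parallel gripper is mounted at the origin on a cart in front of the work surface, level with it; the furniture and walls round the work are solid. World frame = base frame: x ahead of the robot, y to its left, z up, the work surface at z = 0. Lengths are in m, angles in rad, forces in N, time in s.
With the tool pointing down it reaches from about 0.4 to 0.875 m from the base axis. Payload 19.3 kg.
Tool frame: the origin (TCP) lies between the finger pads; the fingertips stand 17 mm ahead of it and the grasp point (between the pads) lies 2 mm behind it; z points along the fingers, y is the line along which they close (so a half turn about z gives the same grasp; the last joint's range is limited). The gripper opens to 85 mm and grips with 20 to 120 N. Pads are 22 mm wide; open, the fingers measure 114 mm over their backs; the gripper's body (76 mm by 85 mm) begins 54 mm behind the grasp point. The pads swing forward as they close: fully open they stand 13 mm farther back than shut.
Start: joints at [1.257, 0.521, -0.036, 1.599, 0.021, 1.021, -0.113], TCP at [0.151, -0.607, 0.248] pointing down, gripper open.
Joint ranges: [-2.91, 2.91], [-0.3, 2.13], [-1.5, 1.42], [0.17, 2.43], [-1.26, 4.41], [0.16, 1.93], [-2.52, 2.52]. Speed limits (rad/s): [1.89, 1.89, 2.39, 2.39, 3.01, 3.01, 3.01].

## Interface

Orientations are given as [roll, pitch, yaw] about the fixed x, y, z axes, in that order (R = Rz(yaw) Ry(pitch) Rx(roll)).
In Python, from workcell import bot gives the robot as it stands.
- The arm moves only by the shell command python3 -m inch 'ROWS' [FORCE]. ROWS is JSON, a list of rows, each a list of 7 numbers: the shift along the tool's x, y, z in units of 200 mm (1.0 is 200 mm), then the turn, a rotation vector about the tool's x, y, z in units of 90 degrees (1.0 is 90 degrees), then the opening, from 0 (shut) to 1 (fully open). In form: [[x, y, z, rx, ry, rz, grip], ...]. A call has 1 to 20 rows; each row is the pose to reach, as a shift and turn from the pose commanded when the call began, along the tool's axes at that moment; what a row does not reach only later rows make up. A row lasts 1/8 s, in which the tool goes at most 62.5 mm and 10.7 degrees, less where a joint would pass 70% of its speed; a pose out of reach is approached as far as the arm can. A call with a number of a shift or a turn outside -1 to 1 is refused whole. A call with a gripper value outside its range is refused whole. The fingers move at their own pace and stop on an object; FORCE is the grip in N (left out, the last holds). Time passes only in rows, so rows that repeat a pose let the fingers close. It gives the time, the measured TCP pose, the force, the opening and the grip force at its end, in the units of the state.
- bot.observe(): the state, without advancing time (a new reading comes with each control period).
- bot.grab_frame(name): name is "scene" or "top" or "wrist"; returns a dict with "img" (420x560x3 uint8, red, green, blue), "z_map" (420x560 float32, m along the optical axis (not along the pixel's ray), 0 where there is no reading), "vfov" (degrees; the focal length in pixels is half the picture's height over the tangent of half this angle, whatever the lens; pixels are square), "cx", "cy" (the principal point, pixels), "rvec" (rotation vector, rad) and "tvec" (3), from world to camera coordinates, as OpenCV has them. Camera axes: x right, y down, z forward; pixel columns grow to the right and rows downward; lengths in m; the calibration is good to about 2 mm. A picture is of the moment at which its call begins.
- bot.job_done(): hands the job in; it is judged then, once.
The state is a dict: "clock": time; "qpos": joint angles; "qd": joint speeds; "joint_efforts": joint torques, N m; "position": TCP position; "tool_rot": TCP orientation; "force": force on the tool from outside, world axes, zero at the start; "moment": the same for the moment, N m; "grip_width": finger opening in m; "finger_force": force on a finger pad.
Only numpy, scipy, OpenCV 4.12 (cv2) and the standard library are available. Lean on these libraries where they do the work, as an engineer would, in place of code of your own. Each camera call takes 0.05 s, during which the arm holds its last target. There are 200 camera calls.

## Task

The seal channel of the hatch plate must be swabbed. Clear the vial and the coverslip box off the plate and stand them flat and upright on the table, then take the cranked probe from its rest and run its ball tip, lightly and slowly (a few centimetres a second), down in the channel from the end of the short leg right round to the end of the long leg. Then lay the probe back in both saddles of its rest, either way round, and leave everything else where it is.

Things in the scene. Friction and masses are not known exactly. Their poses are not given: they have to be found in the camera images.
- plate: Fixed flat hatch plate, light metal top on dark base, 150 (x) x 170 (y) x 24 mm. Origin: centre of underside, z up. In its face (24 mm up) a J-shaped channel 14 mm wide, 8 mm deep, dark floor, square corners, ends closed 7 mm past the end points: short leg at y=+50 mm (x 0 to 45), cross leg at x=45 mm, long leg at y=-50 mm (x 45 to -50).
- rest: Fixed grey rest: base 120 (x) x 60 (y) x 10 mm, two upright saddles 8 mm thick at x=-34 and +34 mm (60 mm free between them), their floors 60 mm above the table, cheek tops 76 mm; each 15 mm wide at its floor, about 26 mm at its flared mouth. Origin: centre of underside.
- rest_seat (a point): Where the centre of the probe's handle lies when it is in both saddles: 66.5 mm above the origin of the rest. x runs along the saddles.
- probe: Sampling probe: white square handle 90 x 13 x 13 mm with a ribbed middle, and a thin steel neck that goes on ahead (+x) and is cranked straight down. Origin at the centre of the handle, x along it towards the neck, z up. It starts lying in the rest, neck along the rest's +x. 50 g.
- probe_tip (a point): Centre of the probe's ball tip (ball diameter 6 mm): 72 mm ahead of the handle's centre and 45 mm below it.
- vial: Closed white-capped glass vial, 29 mm across, 59 mm high, standing on the plate across the channel. Origin at the centre of its underside.
- coverslips: Small flat box of coverslips, 30 x 30 x 10 mm, lying on the plate across the channel. Origin at the centre of its underside.
- dropper_a: Bystander: dropper bottle with a pointed red cap, 37 mm across, 98 mm high, standing beside the plate. Origin at the centre of its underside.
- dropper_b: Bystander: dropper bottle with a pointed black cap, 37 mm across, 98 mm high, standing beside the plate. Origin at the centre of its underside.
- dish: Bystander: petri dish, 62 mm across, 14 mm high, beside the plate. Origin at the centre of its underside.
- dropper_c: Bystander: dropper bottle with a pointed blue cap, 37 mm across, 98 mm high, standing beside the plate. Origin at the centre of its underside.
- marker: Bystander: marker pen 16 x 134 x 18 mm (long along its y), lying beside the rest. Origin at the centre of its underside.
- tweezers: Bystander: tweezers 14 x 118 x 7 mm (long along their y), lying beside the rest. Origin at the centre of their underside.
- ch0 (a point): Point 0 of 0 to 8 on the middle line of the channel (end of the short leg, the start), 4.5 mm above the channel floor and 3.5 mm below the face: where the centre of the ball tip passes. 22 to 33 mm to the next.
- ch1 (a point): Point 1 of 0 to 8 on the middle line of the channel, 4.5 mm above the channel floor and 3.5 mm below the face: where the centre of the ball tip passes. 22 to 33 mm to the next.
- ch2 (a point): Point 2 of 0 to 8 on the middle line of the channel (corner of short and cross leg), 4.5 mm above the channel floor and 3.5 mm below the face: where the centre of the ball tip passes. 22 to 33 mm to the next.
- ch3 (a point): Point 3 of 0 to 8 on the middle line of the channel, 4.5 mm above the channel floor and 3.5 mm below the face: where the centre of the ball tip passes. 22 to 33 mm to the next.
- ch4 (a point): Point 4 of 0 to 8 on the middle line of the channel, 4.5 mm above the channel floor and 3.5 mm below the face: where the centre of the ball tip passes. 22 to 33 mm to the next.
- ch5 (a point): Point 5 of 0 to 8 on the middle line of the channel (corner of cross and long leg), 4.5 mm above the channel floor and 3.5 mm below the face: where the centre of the ball tip passes. 22 to 33 mm to the next.
- ch6 (a point): Point 6 of 0 to 8 on the middle line of the channel, 4.5 mm above the channel floor and 3.5 mm below the face: where the centre of the ball tip passes. 22 to 33 mm to the next.
- ch7 (a point): Point 7 of 0 to 8 on the middle line of the channel, 4.5 mm above the channel floor and 3.5 mm below the face: where the centre of the ball tip passes. 22 to 33 mm to the next.
- ch8 (a point): Point 8 of 0 to 8 on the middle line of the channel (end of the long leg), 4.5 mm above the channel floor and 3.5 mm below the face: where the centre of the ball tip passes. 22 to 33 mm to the next.

How it is judged:
By the outcome, as a careful person would: the job done as asked, in the order asked, and still so for the second after the job is handed in, with the robot touching nothing.
It also fails if it takes over 72 s, if anything falls off the work surface, if the arm or the gripper's body presses on something with over 40 N, if the wrist force passes 120 N, or if a joint passes its speed limit or range.

## Working session

There is one attempt and no reset: what is moved stays moved. The work goes in short steps, Python scripts to look and compute and a shell command to move; the robot and the scene stay as the last step left them, time stands still between calls to the robot, and variables do not carry over. Pictures are saved under pics/ and viewed, at most 10 in all, crops included, and the job is handed in when it is done.

```bash
mkdir -p pics; ls; python3 - <<'E'
from workcell import bot
import cv2,numpy as np
s=bot.observe();print({k:np.round(v,3).tolist() for k,v in s.items()})
for n in("scene","top","wrist"):
    f=bot.grab_frame(n);np.savez(f"f0_{n}.npz",**f)
    R=cv2.Rodrigues(np.array(f["rvec"]))[0];print(n,f["vfov"],f["cx"],f["cy"],"cam",-R.T@np.array(f["tvec"]).ravel(),"fwd",R[2])
    cv2.imwrite(f"pics/a_{n}.png",f["img"][:,:,::-1])
E
```

```text
pics
{'clock': 0.0, 'qpos': [1.257, 0.522, -0.036, 1.6, 0.021, 1.021, -0.113], 'qd': [0.001, -0.001, 0.002, 0.0, 0.0, 0.001, 0.0], 'joint_efforts': [0.001, -92.71, 1.982, -36.992, 0.018, 0.008, -0.0], 'position': [0.151, -0.606, 0.248], 'tool_rot': [-3.14, 0.0, 0.244], 'force': [0.41, -0.38, -0.728], 'moment': [-0.031, 0.005, 0.037], 'finger_force': 0.0, 'grip_width': 0.085}
scene 51.71095967041045 286.90761348490196 210.22860716037138 cam [0.05375685 0.51927486 0.69503603] fwd [ 0.49929584 -0.48100171 -0.72065319]
top 51.07723916736896 288.5811697253517 206.42705991969405 cam [0.38088199 0.10137723 1.08653266] fwd [ 0.12539016 -0.00343441 -0.99210156]
wrist 65.16770454934607 275.51452743444213 209.91181291006012 cam [ 0.22913379 -0.58696424  0.37311592] fwd [-0.30683614 -0.07566768 -0.9487497 ]
```

View pics/a_top.png

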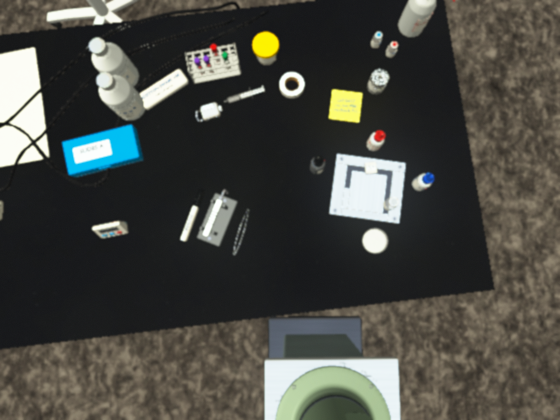

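View pics/a_scene.png

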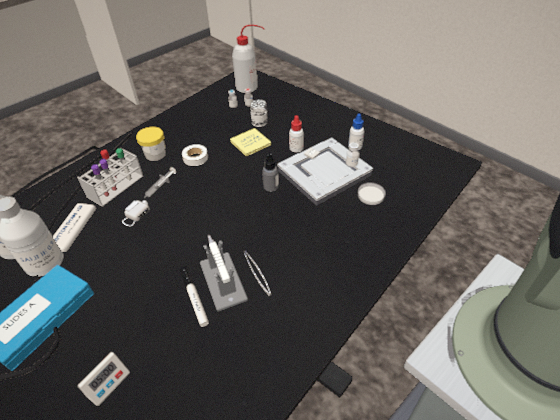

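The top view shows the plate at about (368,188), with the J's short leg on the left. The coverslip box is at about (370,168), the vial at (390,205), the rest with the probe at (218,218), the red dropper at (376,140), black at (318,165), blue at (423,182) and the dish at (375,240). The scene view agrees: plate (325,168), vial (352,158), rest (222,280).

```bash
cat > h.py <<'E'
import cv2,numpy as np
from scipy.spatial.transform import Rotation as Ro
def cam(f):
    R=cv2.Rodrigues(np.array(f["rvec"],float).ravel())[0];t=np.array(f["tvec"],float).ravel()
    F=f["img"].shape[0]/2/np.tan(np.radians(float(f["vfov"]))/2)
    return R,t,F,float(f["cx"]),float(f["cy"])
def rays(f,uv):
    R,t,F,cx,cy=cam(f);uv=np.atleast_2d(uv).astype(float)
    d=np.c_[(uv[:,0]-cx)/F,(uv[:,1]-cy)/F,np.ones(len(uv))]@R
    return -R.T@t,d
def onplane(f,uv,z):
    c,d=rays(f,uv);return c+d*((z-c[2])/d[:,2])[:,None]
def cloud(f):
    h,w=f["z_map"].shape;v,u=np.mgrid[:h,:w]
    c,d=rays(f,np.c_[u.ravel(),v.ravel()]);P=c+d*f["z_map"].reshape(-1,1)
    P[f["z_map"].ravel()==0]=np.nan
    return P.reshape(h,w,3)
def proj(f,P):
    R,t,F,cx,cy=cam(f);X=np.atleast_2d(P)@R.T+t
    return np.c_[X[:,0]/X[:,2]*F+cx,X[:,1]/X[:,2]*F+cy]
def tri(f1,p1,f2,p2):
    (a,d),(b,e)=rays(f1,p1),rays(f2,p2);d,e=d[0],e[0]
    s=np.linalg.lstsq(np.c_[d,-e],b-a,rcond=None)[0];P,Q=a+s[0]*d,b+s[1]*e
    return (P+Q)/2,np.linalg.norm(P-Q)
def shift(goal,rpy_goal,s):
    """rows units from the present pose to a world pose"""
    R0=Ro.from_euler('xyz',s["tool_rot"]);R1=Ro.from_euler('xyz',rpy_goal)
    return np.round(R0.inv().apply(np.array(goal)-s["position"])/.2,3),np.round((R0.inv()*R1).as_rotvec()/(np.pi/2),3)
E
python3 - <<'E'
from h import *
f=dict(np.load("f0_top.npz"));P=cloud(f);g=dict(np.load("f0_scene.npz"));G=cloud(g)
print("table z top",np.nanmedian(P[240:300,250:300,2]),"scene",np.nanmedian(G[200:240,150:180,2]))
for n,(u,v,r) in dict(plate=(368,188,45),rest=(218,218,25),red=(376,140,14),blk=(318,165,12),blu=(423,182,14),dish=(375,240,16),marker=(190,220,12),tw=(242,232,12)).items():
    Q=P[v-r:v+r,u-r:u+r].reshape(-1,3);Q=Q[Q[:,2]>.008]
    if len(Q):print(n,len(Q),"zmax",Q[:,2].max().round(3),"med",np.nanmedian(Q,0).round(3),"min",Q.min(0).round(3),"max",Q.max(0).round(3))
# plate outline
z=P[...,2];m=((z>.018)&(z<.03)).astype(np.uint8);m[:, :300]=0;m[:140]=0;m[235:]=0
c=max(cv2.findContours(m,0,2)[0],key=cv2.contourArea);w=onplane(f,c[:,0],.024)[:,:2]
print("plate rect",cv2.minAreaRect((w*1000).astype(np.float32)))
for n,a,b in(("red tip",(377,134),(296,119)),("vialtop",(391,203),(353,152))):pass
for k,K in(("top",P),("scene",G)):
    q=K.reshape(-1,3);s=q[(q[:,0]>.4)&(q[:,0]<.72)&(q[:,1]<.02)&(q[:,1]>-.2)&(q[:,2]>.065)&(q[:,2]<.1)];print(k,len(s))
    # vial: inside plate, z>.06
E
```

```text
table z top -0.0003494535503505425 scene 0.0004257050126276196
plate 4417 zmax 0.088 med [ 0.559 -0.097  0.023] min [ 0.451 -0.188  0.008] max [0.675 0.016 0.088]
rest 1126 zmax 0.08 med [0.493 0.274 0.012] min [0.431 0.212 0.008] max [0.552 0.333 0.08 ]
red 254 zmax 0.098 med [ 0.669 -0.112  0.057] min [ 0.658 -0.135  0.009] max [ 0.691 -0.1    0.098]
blk 215 zmax 0.1 med [0.61  0.029 0.059] min [0.599 0.011 0.008] max [0.631 0.044 0.1  ]
blu 267 zmax 0.101 med [ 0.568 -0.221  0.057] min [ 0.555 -0.242  0.009] max [ 0.589 -0.21   0.101]
dish 502 zmax 0.019 med [ 0.431 -0.112  0.013] min [ 0.401 -0.142  0.008] max [ 0.462 -0.081  0.019]
marker 167 zmax 0.079 med [0.483 0.337 0.014] min [0.458 0.3   0.008] max [0.515 0.355 0.079]
tw 12 zmax 0.01 med [0.455 0.219 0.009] min [0.428 0.208 0.008] max [0.482 0.229 0.01 ]
plate rect ((559.2191162109375, -95.48054504394531), (170.1848602294922, 150.49838256835938), 81.57799530029297)
top 204
scene 205
```

```bash
A='[[0.867,-0.66,-0.087,0,0,0,1],[0.867,-0.66,-0.087,0,0,0,1],[0.867,-0.66,-0.087,0,0,0,1],[0.867,-0.66,-0.087,0,0,0,1]]'
python3 -m inch '[[0.867,-0.66,-0.087,0,0,0,1],[0.867,-0.66,-0.087,0,0,0,1],[0.867,-0.66,-0.087,0,0,0,1],[0.867,-0.66,-0.087,0,0,0,1]]'
python3 -m inch '[[0.867,-0.66,-0.087,0,0,0,1],[0.867,-0.66,-0.087,0,0,0,1],[0.867,-0.66,-0.087,0,0,0,1],[0.867,-0.66,-0.087,0,0,0,1]]'
python3 -m inch '[[0.867,-0.66,-0.087,0,0,0.249,1],[0.867,-0.66,-0.087,0,0,0.249,1],[0.867,-0.66,-0.087,0,0,0.249,1],[0.867,-0.66,-0.087,0,0,0.249,1],[0.867,-0.66,-0.087,0,0,0.249,1],[0.867,-0.66,-0.087,0,0,0.249,1]]'
python3 - <<'E'
from h import *
from workcell import bot
s=bot.observe();print(s["position"],s["tool_rot"],s["qpos"],s["clock"])
f=bot.grab_frame("wrist");np.savez("f1.npz",**f);cv2.imwrite("pics/b.png",f["img"][:,:,::-1])
P=cloud(f);z=P[...,2];print(np.nanpercentile(z,[5,50,95,99]))
E
```

```text
clock: 0.65
position: [0.2893, -0.434, 0.266]
tool_rot: [-3.141, -0.001, 0.247]
force: [-0.7, -1.1, 0.5]
grip_width: 0.0851
finger_force: 0.0
clock: 1.15
position: [0.4255, -0.2638, 0.2834]
tool_rot: [-3.141, -0.001, 0.247]
force: [-0.4, -1.2, -0.2]
grip_width: 0.0851
finger_force: 0.0
clock: 1.9
position: [0.5598, -0.097, 0.3002]
tool_rot: [3.141, 0.001, -0.147]
force: [-1.1, -0.7, -0.3]
grip_width: 0.0855
finger_force: 0.0
[ 0.55978024 -0.09700956  0.3001898 ] [ 3.14126115e+00  6.75376012e-04 -1.47391040e-01] [ 0.21385062  0.38449313 -0.19869892  1.68332952  0.08420564  1.0828133
 -1.7284729 ] 1.9
[-7.41181869e-01 -2.15332285e-04  3.62470080e-01  3.69717398e-01]
```

View pics/b.png

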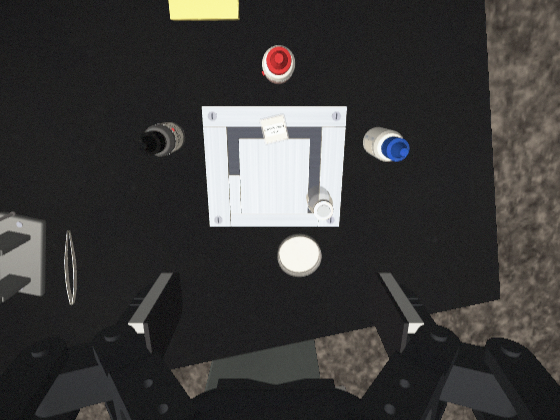

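The wrist view shows the plate with corners at about (203,107), (347,107), (339,227) and (210,227). The box is at (274,129) on the cross leg and the vial cap at (323,210) on the long leg. The red dropper is at (278,63), black at (160,140), blue at (390,147) and the dish at (299,256).

```bash
cat > plate.py <<'E'
from h import *
def plate(f,box=(190,90,370,240)):
    """outer rect of the plate's face from colour, on z=.024"""
    x0,y0,x1,y1=box;m=np.zeros(f["img"].shape[:2],np.uint8)
    m[y0:y1,x0:x1]=(cv2.cvtColor(f["img"],cv2.COLOR_RGB2GRAY)>110)[y0:y1,x0:x1]
    z=cloud(f)[...,2];m[(z<.012)]=0
    m=cv2.morphologyEx(m,cv2.MORPH_CLOSE,np.ones((15,15)));m=cv2.morphologyEx(m,cv2.MORPH_OPEN,np.ones((5,5)))
    c=max(cv2.findContours(m,0,cv2.CHAIN_APPROX_NONE)[0],key=cv2.contourArea)
    return cv2.minAreaRect((onplane(f,c[:,0],.024)[:,:2]*1000).astype(np.float32))
E
python3 - <<'E'
from plate import *
f=dict(np.load("f1.npz"));t=dict(np.load("f0_top.npz"))
print(plate(f))
P=cloud(f);z=P[...,2]
print("face z",np.nanmedian(z[150:190,255:300]))
# depth-based blobs
def blob(n,m,zt):
    m=cv2.morphologyEx(m.astype(np.uint8),cv2.MORPH_OPEN,np.ones((3,3)));c=max(cv2.findContours(m,0,cv2.CHAIN_APPROX_NONE)[0],key=cv2.contourArea)
    w=(onplane(f,c[:,0],zt)[:,:2]*1000).astype(np.float32);print(n,cv2.contourArea(c),"z",np.nanmedian(z[m>0]).round(4),cv2.minAreaRect(w),cv2.minEnclosingCircle(w),cv2.boundingRect(c))
win=np.zeros(z.shape,bool);win[110:150,250:300]=1
blob("box",win&(z>.0295)&(z<.045),.034)
win[:]=0;win[180:232,295:345]=1
blob("vialtop",win&(z>.072)&(z<.1),.083)
for n,(u,v) in dict(red=(278,63),blk=(160,140),blu=(390,147)).items():
    win[:]=0;win[v-32:v+32,u-32:u+32]=1;q=P[win&(z>.03)];print(n,q[:,2].max(),np.nanmedian(q,0),q.min(0),q.max(0))
# channel edges: dark pixels at face height region
g=cv2.cvtColor(f["img"],cv2.COLOR_RGB2GRAY);
for v in(150,165):print(v,g[v,222:246].tolist(),g[v,300:330].tolist())
print([g[v,250] for v in range(118,150)])
E
```

```text
((550.4361572265625, -94.20684814453125), (169.43479919433594, 168.3404998779297), 81.52799987792969)
face z 0.023574006795385738
box 624.5 z 0.0336 ((609.1432495117188, -103.17597961425781), (29.9144287109375, 29.74757957458496), 5.04334020614624) ((609.3165283203125, -102.81696319580078), 19.936735153198242) (259, 114, 30, 30)
vialtop 308.5 z 0.0817 ((519.9951171875, -143.77874755859375), (20.93183708190918, 23.348543167114258), 83.60443115234375) ((520.2902221679688, -144.01773071289062), 12.090473175048828) (313, 199, 20, 21)
red 0.09844737014468091 [ 0.67301315 -0.11670724  0.07896478] [ 0.65843995 -0.13478616  0.03017952] [ 0.6931024  -0.09925011  0.09844737]
blk 0.09873588991207305 [0.61903925 0.01963654 0.06555153] [0.60016253 0.00938574 0.03005099] [0.63505116 0.03922377 0.09873589]
blu 0.09877139553243253 [ 0.57724969 -0.2219661   0.06680151] [ 0.55622398 -0.24239185  0.03001833] [ 0.59065412 -0.21088176  0.0987714 ]
150 [238, 236, 237, 235, 240, 138, 103, 100, 102, 102, 101, 102, 101, 99, 99, 101, 99, 246, 240, 240, 242, 239, 240, 240] [239, 237, 237, 239, 239, 240, 240, 2
[... 159 characters left out ...]
2, 102, 102, 103, 104, 102, 103, 103, 139, 240, 241, 242, 239, 241, 240] [240, 237, 238, 239, 237, 239, 239, 240, 243, 107, 102, 101, 102, 101, 101, 103, 103, 102, 102, 110, 182, 237, 236, 238, 241, 241, 240, 237, 239, 239]
[np.uint8(239), np.uint8(240), np.uint8(240), np.uint8(240), np.uint8(238), np.uint8(237), np.uint8(236), np.uint8(238), np.uint8(196), np.uint8(112), np.uint8(101), np.uint8(100), np.uint8(96), np.uint8(100), np.uint8(107), np.uint8(101), np.uint8(97), np.uint8(99), np.uint8(99), np.uint8(101), np.uint8(157), np.uint8(228), np.uint8(242), np.uint8(242), np.uint8(243), np.uint8(243), np.uint8(243), np.uint8(243), np.uint8(243), np.uint8(243), np.uint8(243), np.uint8(244)]
```

```bash
python3 - <<'E'
from h import *
from workcell import bot
f=dict(np.load("f1.npz"));t=dict(np.load("f0_top.npz"))
def cen(f,lo,hi,c,r):
    P=cloud(f);m=((P[...,2]>lo)&(P[...,2]<hi)&(np.hypot(P[...,0]-c[0],P[...,1]-c[1])<r)).astype(np.uint8)
    k=max(cv2.findContours(m,0,1)[0],key=cv2.contourArea);return cv2.minEnclosingCircle(k)[0] if lo>.05 else cv2.minAreaRect(k)[0]
for n,a in dict(box=(.0295,.045,(.609,-.103),.022),vial=(.077,.1,(.52,-.144),.02)).items():
    p,q=cen(f,*a),cen(t,*a);print(n,p,q,tri(f,p,t,q))
s=bot.observe()
print(shift([.609,-.103,.12],[np.pi,0,.088],s),shift([.609,-.103,.044],[np.pi,0,.088],s))
E
```

```text
box (274.2059326171875, 128.3235321044922) (370.33538818359375, 167.51829528808594) (array([ 0.60890348, -0.10348876,  0.02970682]), np.float64(0.00040602249256394067))
vial (322.8058166503906, 209.30096435546875) (393.375, 201.5) (array([ 0.51774397, -0.14485079,  0.07774943]), np.float64(0.0005694891033366079))
(array([ 0.249, -0.01 ,  0.901]), array([ 0.   ,  0.   , -0.151])) (array([ 0.249, -0.01 ,  1.281]), array([ 0.   ,  0.   , -0.151]))
```

```bash

python3 -m inch '[[0.249,-0.01,0.3,0,0,-0.1,0.55],[0.249,-0.01,0.6,0,0,-0.151,0.55],[0.249,-0.01,0.9,0,0,-0.151,0.55],[0.249,-0.01,0.95,0,0,-0.151,0.55],[0.249,-0.01,0.95,0,0,-0.151,0.55]]' 25
python3 -m inch '[[0,0,0.15,0,0,0,0.55],[0,0,0.27,0,0,0,0.55],[0,0,0.33,0,0,0,0.55],[0,0,0.33,0,0,0,0.55],[0,0,0.33,0,0,0,0.1],[0,0,0.33,0,0,0,0.1],[0,0,0.33,0,0,0,0.1],[0,0,0.33,0,0,0,0.1]]' 25
```

```text
clock: 2.58
position: [0.6095, -0.1026, 0.111]
tool_rot: [3.141, 0.001, 0.089]
force: [0.4, 0.1, 0.5]
grip_width: 0.0473
finger_force: 0.0
clock: 3.58
position: [0.6105, -0.1022, 0.0461]
tool_rot: [3.141, -0.002, 0.09]
force: [-2.0, -0.4, 7.6]
grip_width: 0.029
finger_force: 24.1
```

```bash

python3 -m inch '[[0,0,-0.25,0,0,0,0.1],[0,0,-0.5,0,0,0,0.1],[-0.08,-0.25,-0.5,0,0,0,0.1],[-0.16,-0.5,-0.5,0,0,0,0.1],[-0.24,-0.75,-0.5,0,0,0,0.1],[-0.306,-1.0,-0.5,0,0,0,0.1],[-0.306,-1.0,-0.5,0,0,0,0.1]]'
python3 -m inch '[[0,0,0.25,0,0,0,0.1],[0,0,0.45,0,0,0,0.1],[0,0,0.56,0,0,0,0.1],[0,0,0.59,0,0,0,0.1],[0,0,0.605,0,0,0,0.1],[0,0,0.605,0,0,0,0.1]]'
```

```text
clock: 4.45
position: [0.5299, 0.0957, 0.1457]
tool_rot: [-3.14, -0.001, 0.096]
force: [0.3, 0.1, -0.4]
grip_width: 0.0291
finger_force: 25.4
clock: 5.2
position: [0.5313, 0.0916, 0.0244]
tool_rot: [-3.141, -0.001, 0.09]
force: [0.7, -0.5, 0.1]
grip_width: 0.0293
finger_force: 25.4
```

```bash

python3 -m inch '[[0,0,0.006,0,0,0,0.1],[0,0,0.009,0,0,0,0.1],[0,0,0.009,0,0,0,0.1]]'
```

```text
clock: 5.58
position: [0.531, 0.0917, 0.0221]
tool_rot: [3.142, -0.001, 0.09]
force: [-1.2, -0.5, 5.6]
grip_width: 0.0287
finger_force: 26.0
```

```bash

python3 -m inch '[[0,0,0,0,0,0,0.55],[0,0,0,0,0,0,0.55],[0,0,0,0,0,0,0.55],[0,0,-0.2,0,0,0,0.55],[0,0,-0.45,0,0,0,0.55],[0,0,-0.6,0,0,0,0.55],[-0.04,0.3,-0.6,0,0,0,0.55],[-0.079,0.584,-0.6,0,0,0,0.55]]'
python3 -m inch '[[-0.04,0.3,0,0,0,0,0.55],[-0.079,0.584,0,0,0,0,0.55],[-0.079,0.584,0,0,0,0,0.55],[-0.079,0.584,0.2,0,0,0,0.55],[-0.079,0.584,0.4,0,0,0,0.55],[-0.079,0.584,0.43,0,0,0,0.55],[-0.079,0.584,0.43,0,0,0,0.1],[-0.079,0.584,0.43,0,0,0,0.1],[-0.079,0.584,0.43,0,0,0,0.1],[-0.079,0.584,0.43,0,0,0,0.1]]'
```

```text
clock: 6.58
position: [0.5255, -0.0273, 0.1422]
tool_rot: [3.141, -0.001, 0.091]
force: [0.6, 0.4, 0.2]
grip_width: 0.0469
finger_force: 0.0
clock: 7.82
position: [0.5207, -0.1439, 0.0565]
tool_rot: [3.141, -0.001, 0.09]
force: [-1.7, 0.6, 8.9]
grip_width: 0.0282
finger_force: 26.8
```

```bash

python3 -m inch '[[0,0,-0.2,0,0,0,0.1],[0,0,-0.4,0,0,0,0.1],[0,0,-0.55,0,0,0,0.1],[-0.06,-0.25,-0.55,0,0,0,0.1],[-0.12,-0.5,-0.55,0,0,0,0.1],[-0.18,-0.75,-0.55,0,0,0,0.1],[-0.24,-0.95,-0.55,0,0,0,0.1]]'
python3 -m inch '[[-0.005,-0.15,0,0,0,0,0.1],[-0.005,-0.247,0,0,0,0,0.1],[-0.005,-0.247,0,0,0,0,0.1],[-0.005,-0.247,0.2,0,0,0,0.1],[-0.005,-0.247,0.4,0,0,0,0.1],[-0.005,-0.247,0.58,0,0,0,0.1],[-0.005,-0.247,0.63,0,0,0,0.1],[-0.005,-0.247,0.65,0,0,0,0.1],[-0.005,-0.247,0.66,0,0,0,0.1],[-0.005,-0.247,0.66,0,0,0,0.1]]'
```

```text
clock: 8.7
position: [0.4547, 0.0429, 0.1661]
tool_rot: [-3.141, -0.001, 0.091]
force: [1.2, 0.8, -0.8]
grip_width: 0.028
finger_force: 26.2
clock: 9.95
position: [0.4505, 0.0902, 0.0345]
tool_rot: [-3.141, -0.001, 0.09]
force: [-0.6, -0.5, -1.0]
grip_width: 0.0286
finger_force: 26.2
```

```bash

python3 -m inch '[[0,0,0.006,0,0,0,0.1],[0,0,0.01,0,0,0,0.1],[0,0,0.01,0,0,0,0.1]]'
```

```text
clock: 10.32
position: [0.4503, 0.0903, 0.0324]
tool_rot: [3.142, -0.001, 0.09]
force: [-1.8, -1.5, 17.6]
grip_width: 0.0283
finger_force: 28.0
```

```bash

python3 -m inch '[[0,0,0,0,0,0,0.55],[0,0,0,0,0,0,0.55],[0,0,0,0,0,0,0.6],[0,0,-0.2,0,0,0,0.6],[0,0,-0.45,0,0,0,0.6],[0,0,-0.7,0,0,0,0.6],[0.1,0.25,-0.9,0,0,0,0.6],[0.2,0.5,-0.95,0,0,0,0.6],[0.3,0.75,-0.95,0,0,0,0.6],[0.4,0.945,-0.95,0,0,0,0.6],[0.4,0.945,-0.95,0,0,0,0.6],[0.4,0.945,-0.95,0,0,0,0.6]]'
python3 - <<'E'
from plate import *
from workcell import bot
s=bot.observe();print(s["position"],s["tool_rot"],s["qpos"])
f=bot.grab_frame("wrist");np.savez("f2.npz",**f)
t=bot.grab_frame("top");np.savez("f2_top.npz",**t);sc=bot.grab_frame("scene");np.savez("f2_scene.npz",**sc)
im=np.hstack([f["img"],sc["img"]]);cv2.imwrite("pics/c.png",cv2.resize(im[:,:,::-1],(800,300)))
P=cloud(f);z=P[...,2]
w=(P[...,0]>.44)&(P[...,0]<.69)&(P[...,1]>-.21)&(P[...,1]<.02)
m=(w&(z>.018)&(z<.03)).astype(np.uint8);m=cv2.morphologyEx(m,cv2.MORPH_OPEN,np.ones((5,5)));print("face",np.nanmedian(z[m>0]))
g=cv2.cvtColor(f["img"],cv2.COLOR_RGB2GRAY)
cs,h=cv2.findContours(m,cv2.RETR_CCOMP,cv2.CHAIN_APPROX_NONE)
o=max(cs,key=cv2.contourArea);print("outer",cv2.minAreaRect((onplane(f,o[:,0],.024)[:,:2]*1000).astype(np.float32)))
E
```

```text
clock: 11.82
position: [0.5462, -0.0903, 0.2214]
tool_rot: [-3.141, 0.001, 0.09]
force: [-0.1, 0.8, 0.3]
grip_width: 0.0511
finger_force: 0.0
[ 0.54620938 -0.09030144  0.22141099] [-3.14102470e+00  6.77628952e-04  8.99670884e-02] [ 0.25271007  0.44992711 -0.26442289  1.8082469   0.14463906  0.90296674
 -1.55731238]
face 0.02359458545940163
outer ((560.0673217773438, -95.4849624633789), (169.2706756591797, 149.43894958496094), 81.5178451538086)
```

View pics/c.png

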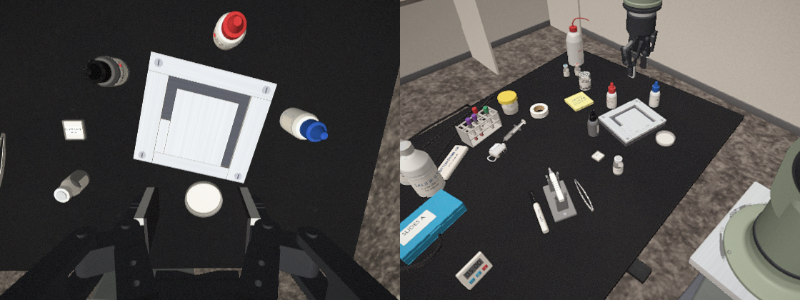

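The cleared plate shows the full J (left of the mosaic, plate centre about (205,118)). The vial at (70,187) and the box at (73,130) stand upright on the table, away from the plate, and the scene half shows the same.

```bash

python3 -m inch '[[-0.05,-0.3,-0.2,0,0,-0.12,0.6],[-0.05,-0.6,-0.2,0,0,-0.24,0.6],[-0.05,-0.92,-0.2,0,0,-0.36,0.6],[-0.05,-0.92,-0.2,0,0,-0.48,0.6],[-0.05,-0.92,-0.2,0,0,-0.6,0.6],[-0.05,-0.92,-0.2,0,0,-0.72,0.6],[-0.05,-0.92,-0.2,0,0,-0.83,0.6],[-0.05,-0.92,-0.2,0,0,-0.83,0.6]]'
python3 -m inch '[[0.3,-0.1,0,0,0,-0.12,0.6],[0.6,-0.2,0,0,0,-0.24,0.6],[0.87,-0.29,0,0,0,-0.36,0.6],[0.87,-0.29,0,0,0,-0.48,0.6],[0.87,-0.29,0,0,0,-0.6,0.6],[0.87,-0.29,0,0,0,-0.72,0.6],[0.87,-0.29,0,0,0,-0.83,0.6],[0.87,-0.29,0,0,0,-0.83,0.6],[0.87,-0.29,0,0,0,-0.83,0.6]]'
python3 - <<'E'
from plate import *
from workcell import bot
s=bot.observe();print(s["position"],s["tool_rot"],s["qpos"])
f=bot.grab_frame("wrist");np.savez("f3.npz",**f);cv2.imwrite("pics/d.png",f["img"][:,:,::-1])
P=cloud(f);z=P[...,2];print(np.nanmax(z[60:260,150:420]))
# channel rim in the plate frame guess
f=dict(np.load("f2.npz"));g=cv2.cvtColor(f["img"],cv2.COLOR_RGB2GRAY);P=cloud(f)
v,u=np.mgrid[:420,:560];W=onplane(f,np.c_[u.ravel(),v.ravel()],.024)[:,:2]*1000
a=np.radians(-8.48);R=np.array([[np.cos(a),-np.sin(a)],[np.sin(a),np.cos(a)]])
L=((W-[560.1,-95.5])@R).reshape(420,560,2)
m=((g<160)&(abs(L[...,0])<68)&(abs(L[...,1])<78)).astype(np.uint8);m=cv2.morphologyEx(m,cv2.MORPH_OPEN,np.ones((5,5)))
n,lab,st,_=cv2.connectedComponentsWithStats(m);k=1+np.argmax(st[1:,4]);D=lab==k;print("px",st[k,4])
def seg(ax,lo,hi,sel):
    q=L[D&(L[...,1-ax]>lo)&(L[...,1-ax]<hi)&sel];return np.percentile(q[:,ax],[2,50,98]).round(1)
for lo,hi in((-40,-10),(-10,30)):print("long y",seg(1,lo,hi,L[...,1]<0))
for lo,hi in((5,20),(15,30)):print("short y",seg(1,lo,hi,L[...,1]>0))
for lo,hi in((-40,-10),(-10,10),(10,40)):print("cross x",seg(0,lo,hi,L[...,0]>20))
print("long end",seg(0,-55,-45,L[...,0]<40),"short end",seg(0,45,55,L[...,0]<35))
E
```

```text
clock: 12.98
position: [0.5198, 0.092, 0.2618]
tool_rot: [-3.142, -0.0, 1.394]
force: [-0.2, -0.3, -0.1]
grip_width: 0.0512
finger_force: 0.0
clock: 14.1
position: [0.4936, 0.2731, 0.2617]
tool_rot: [-3.141, 0.0, 2.691]
force: [1.0, 0.6, -0.3]
grip_width: 0.0516
finger_force: 0.0
[0.49358169 0.27310081 0.26170003] [-3.14141045e+00  8.90247762e-05  2.69138535e+00] [ 0.03839968  0.55604203 -0.93752838  1.71589142  0.4913828   1.12439303
  0.07382649]
0.07739233433874626
px 3573
long y [-55.5 -49.3 -43. ]
long y [-55.6 -49.3 -43.1]
short y [43.1 49.9 56.7]
short y [43.2 49.9 56.7]
cross x [37.9 44.5 51. ]
cross x [37.9 44.5 50.9]
cross x [37.9 44.5 50.9]
long end [-54.9  -5.4  38.3] short end [-6.2 14.5 34.1]
```

View pics/d.png

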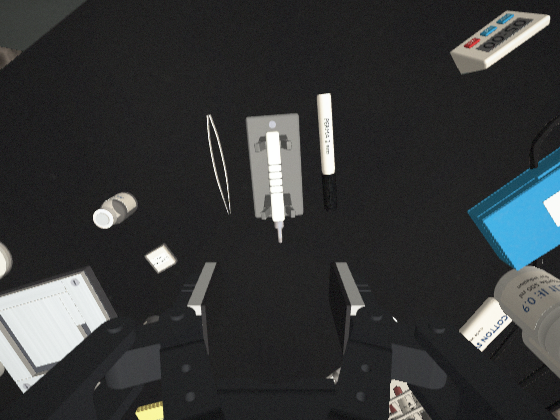

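The wrist view shows the probe lying in the rest. The handle runs from (274,132) to (277,220) with the neck down to (280,240), the rest base is the grey block around (274,165), and the marker (326,135) and tweezers (218,165) lie on either side.

```bash
cat > handle.py <<'E'
from h import *
def handle(f,c=(.493,.274),lo=.064,hi=.09,zt=.073):
    P=cloud(f);z=P[...,2];g=cv2.cvtColor(f["img"],cv2.COLOR_RGB2GRAY);sat=np.ptp(f["img"].astype(int),axis=2)
    m=((z>lo)&(z<hi)&(np.hypot(P[...,0]-c[0],P[...,1]-c[1])<.08)&(g>175)).astype(np.uint8)
    m=cv2.morphologyEx(m,cv2.MORPH_CLOSE,np.ones((9,9)));m=cv2.morphologyEx(m,cv2.MORPH_OPEN,np.ones((3,3)))
    k=max(cv2.findContours(m,0,cv2.CHAIN_APPROX_NONE)[0],key=cv2.contourArea)
    return cv2.minAreaRect((onplane(f,k[:,0],zt)[:,:2]*1000).astype(np.float32)),np.nanmedian(z[m>0]),np.array(cv2.minAreaRect(k)[0]),k
E
python3 - <<'E'
from handle import *
from workcell import bot
f=dict(np.load("f3.npz"));t=dict(np.load("f2_top.npz"));s=dict(np.load("f2_scene.npz"))
H=[handle(x) for x in(f,t,s)]
for n,h in zip("fts",H):print(n,h[:3])
print("tri f-s",tri(f,H[0][2],s,H[2][2]),"f-t",tri(f,H[0][2],t,H[1][2]))
P=cloud(f);z=P[...,2];m=((z>.006)&(z<.016)&(np.hypot(P[...,0]-.493,P[...,1]-.274)<.075)).astype(np.uint8);m=cv2.morphologyEx(m,3,np.ones((25,25)));m=cv2.morphologyEx(m,2,np.ones((7,7)))
k=max(cv2.findContours(m,0,1)[0],key=cv2.contourArea);print("base",cv2.minAreaRect((onplane(f,k[:,0],.010)[:,:2]*1000).astype(np.float32)),cv2.boundingRect(k))
# neck points on top: grey between
a=handle(f)[0];q=P[(z>.05)&(z<.09)&(np.hypot(P[...,0]-.493,P[...,1]-.274)<.12)&(P[...,0]>.535)];print(len(q),q.max(0),q.min(0))
E
```

```text
f (((493.1705627441406, 273.1297302246094), (12.558842658996582, 108.77831268310547), 68.29927062988281), np.float64(0.0724012159130753), array([275.57104492, 184.49493408]))
t (((489.3161315917969, 273.45098876953125), (15.886037826538086, 98.2707748413086), 67.48872375488281), np.float64(0.07173543179265707), array([212.86207581, 215.65516663]))
s (((485.98724365234375, 277.468994140625), (12.922698020935059, 101.17504119873047), 68.20012664794922), np.float64(0.07286269266778506), array([218.37112427, 260.16494751]))
tri f-s (array([0.49363643, 0.27269695, 0.0591465 ]), np.float64(0.00028280336080211457)) f-t (array([0.48971583, 0.27382179, 0.07311704]), np.float64(0.0015077182797373066))
base ((485.62774658203125, 274.64703369140625), (140.39068603515625, 118.78441619873047), 68.41615295410156) (214, 113, 122, 104)
57 [0.55197276 0.26105675 0.06965442] [0.53501603 0.24891454 0.06288369]
```

```bash
python3 - <<'E'
from handle import *
from workcell import bot
yaw=np.radians(-21.7);c0=np.array([.493,.273]);R=np.array([[np.cos(yaw),-np.sin(yaw)],[np.sin(yaw),np.cos(yaw)]])
f=dict(np.load("f3.npz"));P=cloud(f);z=P[...,2];L=(P[...,:2]-c0)@R
v,u=np.mgrid[:420,:560]
LT=((onplane(f,np.c_[u.ravel(),v.ravel()],.073)[:,:2]-c0)@R).reshape(420,560,2)*1000
h=(z>.064)&(abs(L[...,1])<.012)&(abs(L[...,0])<.09)
for a in range(-60,66,4):
    q=LT[h&(LT[...,0]>=a)&(LT[...,0]<a+4)]
    if len(q):print(a,len(q),q[:,1].min().round(1),q[:,1].max().round(1),z[h&(LT[...,0]>=a)&(LT[...,0]<a+4)].mean().round(4),end=" | ")
print()
b=((z>.005)&(z<.016)&(abs(L[...,1])<.036)&(abs(L[...,0])<.08)).astype(np.uint8)
LB=((onplane(f,np.c_[u.ravel(),v.ravel()],.010)[:,:2]-c0)@R).reshape(420,560,2)*1000
q=LB[b>0];print("base",np.percentile(q,[.2,99.8],axis=0).round(1),"n",len(q))
s=bot.observe();p=s["position"];print(p,s["tool_rot"])
E
```

```text
-56 35 -5.3 5.9 0.0713 | -52 59 -6.4 5.9 0.0724 | -48 68 -11.6 11.9 0.0719 | -44 95 -12.0 11.9 0.0712 | -40 71 -11.3 11.6 0.0717 | -36 56 -6.0 6.4 0.0723 | -32 58 -6.3 6.4 0.0722 | -28 54 -6.4 6.1 0.0724 | -24 54 -6.0 5.8 0.0726 | -20 56 -6.3 6.4 0.0725 | -16 53 -6.4 6.3 0.0725 | -12 53 -5.9 6.0 0.0724 | -8 52 -6.3 5.8 0.0723 | -4 52 -6.4 6.5 0.0725 | 0 51 -5.9 6.2 0.0724 | 4 50 -6.2 5.9 0.0724 | 8 49 -6.4 6.5 0.0724 | 12 50 -5.9 6.4 0.0724 | 16 50 -6.1 6.1 0.0726 | 20 72 -11.5 11.9 0.0707 | 24 71 -11.8 11.7 0.0713 | 28 58 -12.0 11.4 0.0722 | 32 43 -6.1 6.1 0.0714 | 36 36 -4.6 4.8 0.0697 | 40 23 -3.7 4.6 0.0695 | 44 18 -2.0 2.3 0.0676 | 48 12 -1.3 2.0 0.0681 | 52 16 -1.6 1.7 0.0672 | 56 7 -1.7 1.4 0.0652 | 
base [[-66.8 -29.6]
 [ 51.7  29.6]] n 3472
[0.49359121 0.2731312  0.26174657] [-3.14144844e+00  2.16057178e-04  2.69256769e+00]
```

```bash

python3 -m inch '[[0.048,-0.005,0.3,0,0,-0.045,0.55],[0.048,-0.005,0.6,0,0,-0.045,0.55],[0.048,-0.005,0.8,0,0,-0.045,0.55],[0.048,-0.005,0.9,0,0,-0.045,0.55],[0.048,-0.005,0.986,0,0,-0.045,0.55],[0.048,-0.005,0.986,0,0,-0.045,0.55],[0.048,-0.005,0.986,0,0,-0.045,0.0],[0.048,-0.005,0.986,0,0,-0.045,0.0],[0.048,-0.005,0.986,0,0,-0.045,0.0],[0.048,-0.005,0.986,0,0,-0.045,0.0],[0.048,-0.005,0.986,0,0,-0.045,0.0]]' 60
```

```text
clock: 15.52
position: [0.4851, 0.2765, 0.0656]
tool_rot: [3.141, 0.001, 2.768]
force: [-1.2, -1.9, 9.4]
grip_width: 0.012
finger_force: 58.4
```

```bash

python3 -m inch '[[0,0,-0.05,0,0,0,0],[0,0,-0.15,0,0,0,0],[0,0,-0.3,0,0,0,0],[0,0,-0.5,0,0,0,0],[0,0,-0.75,0,0,0,0],[-0.1,-0.25,-0.75,0,0,0,0],[-0.2,-0.5,-0.75,0,0,0,0],[-0.312,-0.715,-0.75,0,0,0,0]]'
python3 -m inch '[[-0.1,-0.25,0,0,0,-0.05,0],[-0.2,-0.5,0,0,0,-0.1,0],[-0.312,-0.715,0,0,0,-0.147,0],[-0.312,-0.715,0,0,0,-0.147,0],[-0.312,-0.715,0,0,0,-0.147,0],[-0.312,-0.715,0,0,0,-0.147,0]]'
python3 - <<'E'
from h import *
from workcell import bot
s=bot.observe();print(s["position"],s["tool_rot"],s["qpos"],s["force"])
for n in("scene","top","wrist"):
    f=bot.grab_frame(n);np.savez(f"f4_{n}.npz",**f)
    if n!="wrist":
        p=np.array(s["position"]);y=s["tool_rot"][2]
        tip=p+np.array([-.072*np.cos(y),-.072*np.sin(y),-.043]);q=proj(f,tip)[0];print(n,q)
        x0,y0=int(q[0])-50,int(q[1])-50
        c=cv2.resize(f["img"][y0:y0+100,x0:x0+100],(400,400),interpolation=cv2.INTER_CUBIC);print(x0,y0)
        if n=="scene":A=c
        else:cv2.imwrite("pics/e.png",np.hstack([A,c])[:,:,::-1])
E
```

```text
clock: 16.52
position: [0.4903, 0.1186, 0.2159]
tool_rot: [-3.141, 0.001, 2.768]
force: [0.7, -0.3, -0.8]
grip_width: 0.0118
finger_force: 58.8
clock: 17.27
position: [0.4965, -0.0344, 0.2151]
tool_rot: [3.142, 0.001, 3.0]
force: [0.2, 0.2, -0.6]
grip_width: 0.012
finger_force: 58.7
[ 0.49645658 -0.03436603  0.21508112] [3.14154905e+00 6.26492756e-04 3.00043593e+00] [ 0.70100317  0.5375718  -1.01663357  1.92956757  0.55078942  0.9832524
  0.85631601] [ 0.20579765  0.17209858 -0.59824314]
scene [308.82953097 120.6560563 ]
258 70
top [355.61939134 172.43800804]
305 122
```

View pics/e.png

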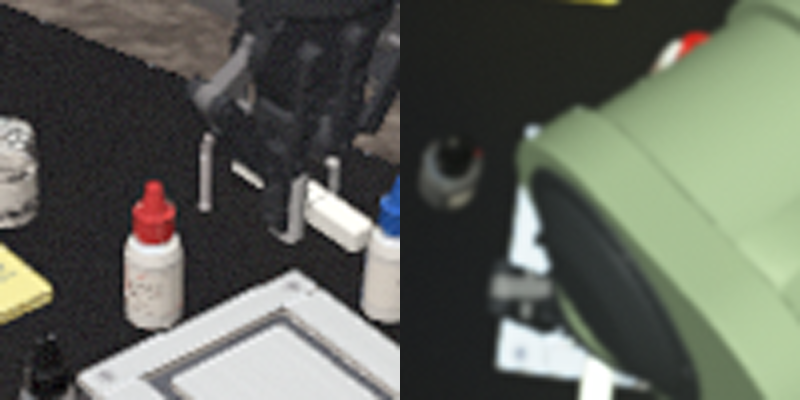

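The crop shows the ball tip at about scene pixel (309.2,120.8), against a prediction of (308.8,120.7). That agrees within a pixel, so the probe is held as intended. The arm hides the tip in the top view. Next I check depth and the handle.

```bash
python3 - <<'E'
from h import *
from workcell import bot
s=bot.observe();p=np.array(s["position"]);y=s["tool_rot"][2]
R=Ro.from_euler('z',y+np.pi).as_matrix()   # handle frame
f=dict(np.load("f4_scene.npz"));P=cloud(f)
q=P[90:135,285:350].reshape(-1,3);L=(q-p)@R*1000
m=(abs(L[:,1])<25)&(L[:,0]>55)&(L[:,0]<95)&(L[:,2]<5)&(L[:,2]>-60);a=L[m];a=a[np.argsort(a[:,2])];print("neck/ball local to TCP (x,y,z mm)\n",a[:10].round(1),"\n",a[10:].mean(0).round(1))
w=dict(np.load("f4_wrist.npz"));P=cloud(w);L=(P.reshape(-1,3)-p)@R*1000;g=w["img"].reshape(-1,3).min(1)
m=(abs(L[:,1])<12)&(L[:,0]<-12)&(L[:,0]>-70)&(abs(L[:,2])<20)&(g>150);a=L[m];print(len(a),a.min(0),a.max(0),np.median(a,0))
for lo in range(-50,-10,8):
    b=a[(a[:,0]>lo)&(a[:,0]<lo+8)];
    if len(b):print(lo,len(b),np.percentile(b[:,1],[3,97]).round(1),np.percentile(b[:,2],[10,50,90]).round(1))
E
```

```text
neck/ball local to TCP (x,y,z mm)
 [[ 70.6   0.9 -45. ]
 [ 70.8   3.5 -44. ]
 [ 73.8   3.8 -43. ]
 [ 70.5   1.1 -42.3]
 [ 71.6   2.8 -42.2]
 [ 69.3   2.1 -38.8]
 [ 69.8   4.4 -38.1]
 [ 71.3   0.6 -38.1]
 [ 71.    3.5 -36.7]
 [ 71.9   2.8 -35. ]] 
 [ 70.3   2.8 -16.4]
2585 [-45.81250546  -6.72794005  -3.84206439] [-12.01247462   6.33386273   9.20411769] [-3.10788690e+01  2.30448511e-02  6.95703292e+00]
-50 419 [-5.7  5.7] [0.7 6.1 7.4]
-42 649 [-6.2  5.9] [5.9 7.  7.8]
-34 585 [-5.9  5.9] [6.2 7.  7.9]
-26 560 [-5.9  5.8] [6.2 7.  7.8]
-18 372 [-5.7  5.7] [6.2 7.  7.8]
```

```bash

python3 -m inch '[[-0.002,-0.008,0.25,0,0,0,0],[-0.002,-0.008,0.45,0,0,0,0],[-0.002,-0.008,0.6,0,0,0,0],[-0.002,-0.008,0.66,0,0,0,0],[-0.002,-0.008,0.684,0,0,0,0],[-0.002,-0.008,0.684,0,0,0,0],[-0.002,-0.008,0.684,0,0,0,0]]'
python3 - <<'E'
from h import *
from workcell import bot
s=bot.observe();p=np.array(s["position"]);y=s["tool_rot"][2];print(p,y,s["force"])
f=bot.grab_frame("scene");np.savez("f5_scene.npz",**f)
tip=p+np.array([-.0715*np.cos(y),-.0715*np.sin(y),-.0443]);print("tip",tip,proj(f,tip))
c,sn=np.cos(np.radians(-8.48)),np.sin(np.radians(-8.48))
pl=lambda x,y,z:[.5601+(x*c-y*sn)/1e3,-.0955+(x*sn+y*c)/1e3,z]
q=proj(f,[pl(-7,57,.024),pl(-7,43,.024),pl(38,43,.024),pl(52,57,.024),pl(0,50,.0205),pl(0,50,.034)]);print(q.round(1))
x0,y0=int(q[0][0])-35,int(q[0][1])-45
im=cv2.resize(f["img"][y0:y0+75,x0:x0+100],(800,600),interpolation=cv2.INTER_CUBIC);
for a in q[:4]:cv2.circle(im,tuple(np.int32((a+.5-[x0,y0])*8)),3,(255,0,0),-1)
a=proj(f,tip)[0];cv2.circle(im,tuple(np.int32((a+.5-[x0,y0])*8)),3,(0,255,0),-1)
cv2.imwrite("pics/g.png",im[:,:,::-1]);print(x0,y0)
E
```

```text
clock: 18.3
position: [0.497, -0.0373, 0.0785]
tool_rot: [-3.142, 0.001, 2.999]
force: [0.4, -0.0, 0.3]
grip_width: 0.012
finger_force: 58.8
[ 0.49704984 -0.03730213  0.07850366] 2.998592600573736 [ 0.38430399 -0.01727551  0.29296685]
tip [ 0.56782003 -0.04749182  0.03420366] [[308.33030305 170.14548915]]
[[307.4 176.6]
 [312.1 174.2]
 [300.4 164.3]
 [292.2 163.5]
 [307.9 175. ]
 [308.  170.6]]
272 131
```

View pics/g.png

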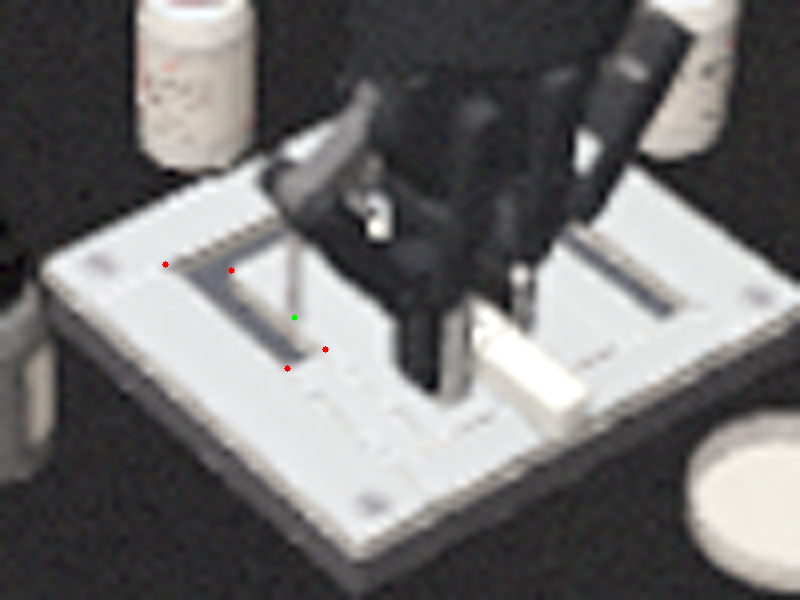

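The red calibration dots fall on the channel's corners and end, and the predicted tip (green) sits at the neck's lower end over the short leg's end. The pose is about 1.4 mm off in y, so I correct that while entering.

```bash

python3 -m inch '[[0.001,0.006,0,0,0,0,0],[0.001,0.006,0.02,0,0,0,0],[0.001,0.006,0.04,0,0,0,0],[0.001,0.006,0.055,0,0,0,0],[0.001,0.006,0.068,0,0,0,0],[0.001,0.006,0.068,0,0,0,0]]'
python3 - <<'E'
from h import *
from workcell import bot
s=bot.observe();p=np.array(s["position"]);y=s["tool_rot"][2];print(p,s["tool_rot"],s["force"],s["moment"])
tip=p+np.array([-.0715*np.cos(y),-.0715*np.sin(y),-.0443]);a=np.radians(-8.48);R=np.array([[np.cos(a),-np.sin(a)],[np.sin(a),np.cos(a)]])
print("tip in plate",((tip[:2]-[.5601,-.0955])@R*1e3).round(1),tip[2])
E
```

```text
clock: 19.1
position: [0.4965, -0.0359, 0.0639]
tool_rot: [3.142, -0.0, 2.999]
force: [-0.6, -0.4, -0.9]
grip_width: 0.0118
finger_force: 58.8
[ 0.4964918  -0.03592744  0.06391556] [ 3.14155261e+00 -3.03655943e-04  2.99902749e+00] [-0.55696906 -0.35724747 -0.91147477] [ 0.00971016  0.01079371 -0.02030306]
tip in plate [-0.2 49.9] 0.019615562585038486
```

```bash

python3 -m inch '[[-0.015,0,-0.003,0,0,0,0],[-0.03,0,-0.003,0,0,0,0],[-0.045,0,-0.003,0,0,0,0],[-0.06,0,-0.003,0,0,0,0],[-0.075,0,-0.003,0,0,0,0],[-0.09,0,-0.003,0,0,0,0],[-0.105,0,-0.003,0,0,0,0],[-0.12,0,-0.003,0,0,0,0],[-0.135,0,-0.003,0,0,0,0],[-0.15,0,-0.003,0,0,0,0],[-0.165,0,-0.003,0,0,0,0],[-0.18,-0.001,-0.003,0,0,0,0],[-0.195,-0.001,-0.003,0,0,0,0],[-0.21,-0.001,-0.003,0,0,0,0],[-0.225,-0.001,-0.003,0,0,0,0],[-0.225,-0.001,-0.003,0,0,0,0]]'
cat > tip.py <<'E'
from h import *
from workcell import bot
s=bot.observe();p=np.array(s["position"]);y=s["tool_rot"][2]
tip=p+np.array([-.0715*np.cos(y),-.0715*np.sin(y),-.0443]);a=np.radians(-8.48);R=np.array([[np.cos(a),-np.sin(a)],[np.sin(a),np.cos(a)]])
print("tip in plate",((tip[:2]-[.5601,-.0955])@R*1e3).round(1),tip[2],s["force"],s["clock"])
E
python3 tip.py
```

```text
clock: 21.1
position: [0.5412, -0.0426, 0.0647]
tool_rot: [3.142, 0.0, 2.999]
force: [-0.3, 0.3, -1.2]
grip_width: 0.0119
finger_force: 58.8
tip in plate [45. 50.] 0.020377061346809548 [-0.25408693  0.29222244 -1.17536074] 21.1
```

Right on the corner. Now the cross leg, in two calls.

```bash

python3 -m inch '[[0,-0.015,0,0,0,0,0],[0,-0.03,0,0,0,0,0],[0,-0.045,0,0,0,0,0],[0,-0.06,0,0,0,0,0],[0,-0.075,0,0,0,0,0],[0,-0.09,0,0,0,0,0],[0,-0.105,0,0,0,0,0],[0.001,-0.12,0,0,0,0,0],[0.001,-0.135,0,0,0,0,0],[0.001,-0.15,0,0,0,0,0],[0.001,-0.165,0,0,0,0,0],[0.001,-0.18,0,0,0,0,0],[0.001,-0.195,0,0,0,0,0],[0.001,-0.21,0,0,0,0,0],[0.001,-0.225,0,0,0,0,0],[0.002,-0.24,0,0,0,0,0],[0.002,-0.25,0,0,0,0,0]]'
python3 tip.py
```

```text
clock: 23.22
position: [0.5335, -0.0923, 0.0647]
tool_rot: [-3.142, -0.0, 2.999]
force: [0.4, 0.4, -0.5]
grip_width: 0.0118
finger_force: 58.8
tip in plate [44.7 -0.3] 0.020375509682690036 [ 0.41805459  0.36711164 -0.52642404] 23.225
```

```bash

python3 -m inch '[[0,-0.015,0,0,0,0,0],[0,-0.03,0,0,0,0,0],[0,-0.045,0,0,0,0,0],[0,-0.06,0,0,0,0,0],[0,-0.075,0,0,0,0,0],[0,-0.09,0,0,0,0,0],[0,-0.105,0,0,0,0,0],[0,-0.12,0,0,0,0,0],[0,-0.135,0,0,0,0,0],[0,-0.15,0,0,0,0,0],[0,-0.165,0,0,0,0,0],[0,-0.18,0,0,0,0,0],[0,-0.195,0,0,0,0,0],[0,-0.21,0,0,0,0,0],[0,-0.225,0,0,0,0,0],[0,-0.24,0,0,0,0,0],[0,-0.249,0,0,0,0,0],[0,-0.249,0,0,0,0,0]]'
python3 tip.py
```

```text
clock: 25.48
position: [0.5265, -0.1414, 0.0647]
tool_rot: [-3.142, -0.0, 2.999]
force: [-0.1, -0.1, 0.6]
grip_width: 0.0117
finger_force: 58.8
tip in plate [ 45. -50.] 0.02037341812530897 [-0.05099376 -0.09111543  0.60714098] 25.475
```

```bash

python3 -m inch '[[0.015,0,0,0,0,0,0],[0.03,0,0,0,0,0,0],[0.045,0,0,0,0,0,0],[0.06,0,0,0,0,0,0],[0.075,0,0,0,0,0,0],[0.09,0,0,0,0,0,0],[0.105,0,0,0,0,0,0],[0.12,0,0,0,0,0,0],[0.135,0.001,0,0,0,0,0],[0.15,0.001,0,0,0,0,0],[0.165,0.001,0,0,0,0,0],[0.18,0.001,0,0,0,0,0],[0.195,0.001,0,0,0,0,0],[0.21,0.001,0,0,0,0,0],[0.225,0.001,0,0,0,0,0],[0.24,0.002,0,0,0,0,0]]'
python3 tip.py
python3 -m inch '[[0.015,0,0,0,0,0,0],[0.03,0,0,0,0,0,0],[0.045,0,0,0,0,0,0],[0.06,0,0,0,0,0,0],[0.075,0,0,0,0,0,0],[0.09,0,0,0,0,0,0],[0.105,0,0,0,0,0,0],[0.12,0,0,0,0,0,0],[0.135,0.001,0,0,0,0,0],[0.15,0.001,0,0,0,0,0],[0.165,0.001,0,0,0,0,0],[0.18,0.001,0,0,0,0,0],[0.195,0.001,0,0,0,0,0],[0.21,0.001,0,0,0,0,0],[0.225,0.001,0,0,0,0,0],[0.235,0.002,0,0,0,0,0],[0.235,0.002,0,0,0,0,0],[0.235,0.002,0,0,0,0,0]]'
python3 tip.py
```

```text
clock: 27.48
position: [0.4788, -0.1341, 0.0647]
tool_rot: [3.142, -0.0, 2.999]
force: [-0.5, -0.4, 0.0]
grip_width: 0.0122
finger_force: 58.8
tip in plate [ -3.2 -49.8] 0.020412465056760483 [-0.46455523 -0.35521152  0.00716542] 27.475
clock: 29.72
position: [0.4327, -0.127, 0.0647]
tool_rot: [3.142, 0.0, 2.999]
force: [0.0, 0.6, -0.1]
grip_width: 0.0122
finger_force: 58.8
tip in plate [-49.9 -49.6] 0.02041812106473071 [ 0.01350429  0.62363102 -0.0548708 ] 29.725
```

```bash

python3 -m inch '[[0,0,-0.08,0,0,0,0],[0,0,-0.25,0,0,0,0],[0,0,-0.5,0,0,0,0],[0,0,-0.75,0,0,0,0],[0,0,-0.75,0,0,0,0],[0.003,0.25,-0.75,0,0,0,0],[0.006,0.5,-0.75,0,0,0,0],[0.009,0.8,-0.75,0,0,0,0]]'
python3 -m inch '[[0.006,0.25,0,0,0,0,0],[0.012,0.5,0,0,0,0,0],[0.018,0.75,0,0,0,0.05,0],[0.018,1.0,0,0,0,0.1,0],[0.018,1.0,0,0,0,0.147,0],[0.018,1.0,0,0,0,0.147,0],[0.018,1.0,0,0,0,0.147,0]]'
python3 - <<'E'
from h import *
from workcell import bot
s=bot.observe();print(s["position"],s["tool_rot"])
for z in(.2147,.0900,.0656):print(shift([.4851,.2765,z],[np.pi,0,2.768],s))
E
```

```text
clock: 30.72
position: [0.4534, 0.0324, 0.214]
tool_rot: [-3.141, -0.001, 2.997]
force: [0.6, 0.2, -0.4]
grip_width: 0.0118
finger_force: 58.8
clock: 31.6
position: [0.4784, 0.2294, 0.2143]
tool_rot: [-3.141, -0.0, 2.769]
force: [-0.0, -0.3, -0.7]
grip_width: 0.0119
finger_force: 58.8
[0.47839617 0.22938291 0.21428583] [-3.14085335e+00 -2.28733890e-04  2.76899508e+00]
(array([ 0.055,  0.232, -0.002]), array([-0.   , -0.   ,  0.001]))
(array([0.054, 0.232, 0.621]), array([-0.   , -0.   ,  0.001]))
(array([0.054, 0.232, 0.743]), array([-0.   , -0.   ,  0.001]))
```

```bash

python3 -m inch '[[0.055,0.232,0,0,0,0,0],[0.055,0.232,0,0,0,0,0],[0.055,0.232,0.25,0,0,0,0],[0.055,0.232,0.5,0,0,0,0],[0.055,0.232,0.62,0,0,0,0],[0.055,0.232,0.62,0,0,0,0],[0.055,0.232,0.62,0,0,0,0]]'
python3 - <<'E'
from h import *
from workcell import bot
s=bot.observe();print(s["position"],s["tool_rot"])
for z in(.070,.0656):print(shift([.4851,.2765,z],[np.pi,0,2.768],s))
f=bot.grab_frame("scene");q=proj(f,s["position"])[0].astype(int);x0,y0=q[0]-50,q[1]-37
cv2.imwrite("pics/i.png",cv2.resize(f["img"][y0:y0+75,x0:x0+100],(800,600),interpolation=cv2.INTER_CUBIC)[:,:,::-1])
E
```

```text
clock: 32.48
position: [0.4856, 0.2772, 0.0918]
tool_rot: [3.141, 0.001, 2.768]
force: [0.2, -0.4, -0.2]
grip_width: 0.0119
finger_force: 59.0
[0.48564659 0.27718513 0.09178045] [3.14070874e+00 6.34324491e-04 2.76770116e+00]
(array([ 0.001, -0.004,  0.109]), array([ 0.001,  0.   , -0.   ]))
(array([ 0.001, -0.004,  0.131]), array([ 0.001,  0.   , -0.   ]))
```

View pics/i.png

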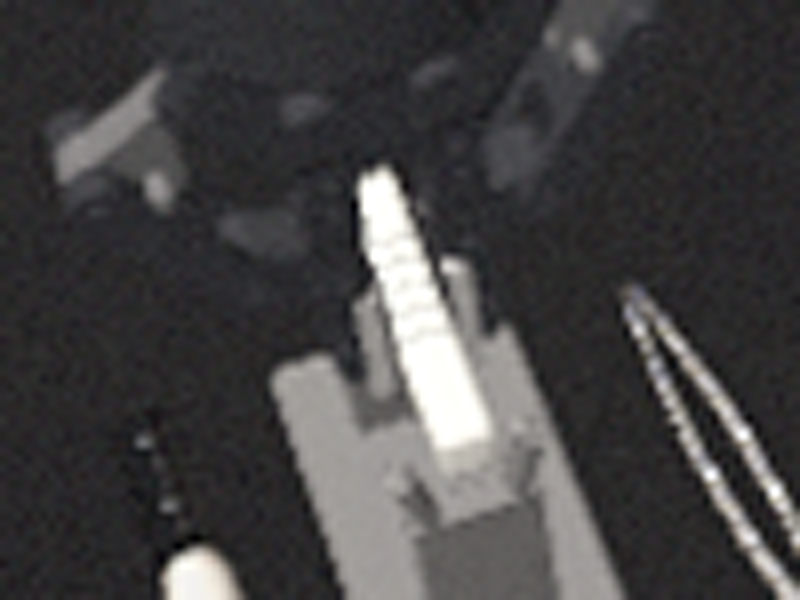

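The handle hangs centred above both saddles, with its near end at crop pixel (465,430) over the saddle at (470,480). Lowering.

```bash

python3 -m inch '[[0.001,-0.004,0.04,0,0,0,0],[0.001,-0.004,0.08,0,0,0,0],[0.001,-0.004,0.11,0,0,0,0],[0.001,-0.004,0.122,0,0,0,0],[0.001,-0.004,0.128,0,0,0,0],[0.001,-0.004,0.128,0,0,0,0]]'
```

```text
clock: 33.28
position: [0.4844, 0.2767, 0.0656]
tool_rot: [-3.141, 0.0, 2.768]
force: [-4.7, -3.4, 11.2]
grip_width: 0.0119
finger_force: 60.6
```

```bash

python3 -m inch '[[0,0,-0.002,0,0,0,0.15],[0,0,-0.002,0,0,0,0.3],[0,0,-0.002,0,0,0,0.5],[0,0,-0.002,0,0,0,0.5],[0,0,-0.05,0,0,0,0.5],[0,0,-0.2,0,0,0,0.5],[0,0,-0.45,0,0,0,0.5],[0,0,-0.7,0,0,0,0.5],[0,0,-0.95,0,0,0,0.5],[0,0,-0.95,0,0,0,0.5],[0,0,-0.95,0,0,0,0.5]]'
python3 - <<'E'
from handle import *
from workcell import bot
s=bot.observe();print(s["position"],s["clock"],s["force"])
f=bot.grab_frame("wrist");t=bot.grab_frame("scene")
print(handle(f)[:2]);
P=cloud(f);z=P[...,2];yaw=np.radians(-21.7);R=np.array([[np.cos(yaw),-np.sin(yaw)],[np.sin(yaw),np.cos(yaw)]]);L=(P[...,:2]-[.493,.273])@R
for a,b in((-.055,-.05),(-.03,.015),(.032,.035)):
    m=(z>.055)&(abs(L[...,1])<.005)&(L[...,0]>a)&(L[...,0]<b);print(np.median(z[m]))
cv2.imwrite("pics/j.png",cv2.resize(np.hstack([f["img"],t["img"]])[:,:,::-1],(800,300)))
E
```

```text
clock: 34.65
position: [0.4845, 0.2764, 0.2552]
tool_rot: [-3.141, 0.0, 2.768]
force: [-0.5, 0.0, -0.2]
grip_width: 0.0429
finger_force: 0.0
[0.48452317 0.27635961 0.25523576] 34.65 [-0.50902053  0.00113191 -0.18560505]
(((491.42864990234375, 273.3823547363281), (12.07359504699707, 107.06520080566406), 68.93065643310547), np.float64(0.07242072075518816))
0.07218400395861091
0.31694524956225867
0.07254574988397672
```

View pics/j.png

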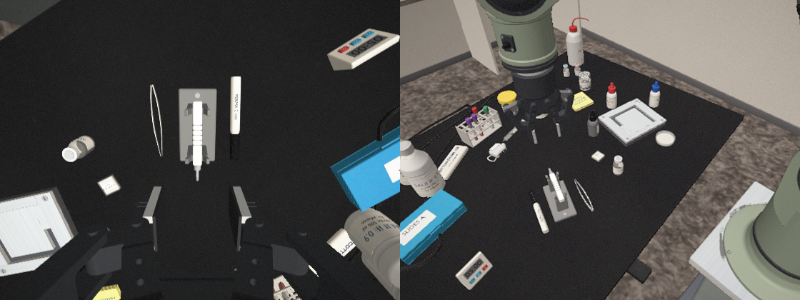

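The probe is back level in both saddles (handle top at 72.2 and 72.5 mm at its two ends, 72.4 mm before). The vial and box stand upright on the table, and the bystanders are where they were.

```bash
python3 -c "
from workcell import bot
print(bot.job_done())"
```

```text
the job is handed in; nothing more can be done
None
```

The job is handed in at about 35 s on the robot's clock: the vial and coverslip box stand on the table, the channel was swabbed from the short leg's end to the long leg's end at about 2.4 cm/s with no floor or wall contact felt (tip about 1 mm off the floor by estimate), and the probe lies back in both saddles.

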